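Cull the short and bent picket bars; nip the bent one in the straightening vice

TASK

Check the six notched steel bars on the bench: lay the short one in the scrap tray, and set the bent one in the straightening vice with its hollow side against the two posts and its outer corner toward the sliding nose. Wind the vice's handwheel clockwise until the nose meets the bent bar. Leave the four sound bars and everything else where they are.

Things in the scene. Friction and masses are not known exactly. Their poses are not given: they have to be found in the camera images.
- bar_a: sound bar: straight notched steel bar 150 mm long (its x axis), 14 wide (y), 18 tall (z), notches on top, smooth sides, 0.25 kg; lies flat in the batch; origin: centre of underside. Stays where it is
- bar_b: sound bar: straight notched steel bar 150 mm long (its x axis), 14 wide (y), 18 tall (z), notches on top, smooth sides, 0.25 kg; lies flat in the batch; origin: centre of underside. Stays where it is
- bar_c: sound bar: straight notched steel bar 150 mm long (its x axis), 14 wide (y), 18 tall (z), notches on top, smooth sides, 0.25 kg; lies flat in the batch; origin: centre of underside. Stays where it is
- bar_d: sound bar: straight notched steel bar 150 mm long (its x axis), 14 wide (y), 18 tall (z), notches on top, smooth sides, 0.25 kg; lies flat in the batch; origin: centre of underside. Stays where it is
- bar_short: the short bar: same 14 x 18 mm section, straight, but only 105 mm long (x axis); origin: centre of underside; 0.18 kg
- bar_bent: the bent bar: same 14 x 18 mm section, kinked 24 degrees at mid-length in the horizontal plane into a shallow V of two 75 mm arms. Origin: centreline at the kink, underside. The arms run toward +x and -x, each falling 12 degrees toward -y; the outer corner (apex) points to +y. 0.25 kg. Can be gripped across the kink or one arm
- bent_apex (a point): outer corner of the bent bar's kink, 7 mm from the bar's origin along its +y, 9 mm above its underside
- scrap_tray: open dark steel tray fixed to the bench, outside 170 (x) x 110 (y) x 35 mm tall, walls and floor 4 to 5 mm; origin: centre of underside
- vice: grey straightening vice, fixed. Origin: on the bench top under the seat for the bar's kink. Bed 18 mm high, x -90 to 90, y -45 to 170 mm. Two posts, 16 mm diameter, 24 mm above the bed, at x = -58 and 58, y = -27.7 mm. Housing x -35 to 35, y 77 to 167, 55 mm high, with a handwheel on top that drives a nose toward -y
- seat (a point): where the bent bar's origin lies when it is rightly seated: on the vice's bed, 18 mm above the vice's origin; axes parallel to the vice's. The seated bar's axes are parallel to these: hollow side on the two posts, apex toward +y, the nose
- wheel (a joint): angle of the handwheel on the vice's vertical axis, rad; range 0 to 3.05, grows clockwise seen from above; advances the nose 12 mm per rad. The nose meets a rightly seated bent bar at 2.67. It stays where left
- wheel_grip (a point): top of the handwheel's grip, on its axis at vice (0, 120 mm), 98 mm above the bench. The grip is an upright bar across the wheel, 64 mm long (point x), 14 mm thick, clear for 28 mm below its top down to the rim (90 mm diameter). It lies along the vice's x at wheel = 0 and turns with the wheel
- nose_tip (a point): centre of the flat front face of the sliding nose (22 mm wide, 16 mm tall, 28 mm above the bench); at wheel = 0 it stands at vice y = +39 mm; axes parallel to the vice's
- collar0: loose steel collar (ring), 24 mm outside diameter, 14 tall, lying among the bars; origin: centre of underside; leave alone
- collar1: a second steel collar like collar0, also among the bars; leave alone
- hammer: hammer lying at the right side of the bench; leave alone
- wrench: wrench lying at the back of the bench; leave alone
- brush: brush lying at the back of the bench; leave alone
- oil: amber oil bottle, 170 mm tall, 60 mm diameter, standing; leave alone
- tin: aluminium tin, 90 mm tall, 70 mm diameter, standing; leave alone

How it is judged:
By the outcome, as a careful person would: the job done as asked, in the order asked, and still so for the second after the job is handed in, with the robot touching nothing.
It also fails if it takes over 72 s, if anything falls off the work surface, if the arm or the gripper's body presses on something with over 40 N, if the wrist force passes 120 N, or if a joint passes its speed limit or range.

ROBOT

A 6-joint arm with a two-finger parallel gripper is mounted at the origin on the work surface. World frame = base frame: x ahead of the robot, y to its left, z up, the work surface at z = 0. Lengths are in m, angles in rad, forces in N, time in s.
With the tool pointing down it reaches from about 0.25 to 0.725 m from the base axis. Payload 4 kg.
Tool frame: the origin (TCP) lies at the very end of the fingers, on their centre line; the grasp point (between the pads) lies 19 mm behind it (robot.grip_point_offset is the distance from the TCP to the grasp point, in m); z points along the fingers, y is the line along which they close (so a half turn about z gives the same grasp; the last joint's range is limited). The gripper opens to 85 mm and grips with 20 to 120 N. Pads are 22 mm wide; open, the fingers measure 114 mm over their backs; the gripper's body (76 mm by 85 mm) begins 54 mm behind the grasp point. The pads swing forward as they close: fully open they stand 13 mm farther back than shut.
Start: joints at [-1.289, 0.241, 0.005, 1.335, 0, 1.571], TCP at [0.139, -0.48, 0.231] pointing down, gripper open.
Joint ranges: [-2.72, 2.72], [-1.05, 1.87], [-1.09, 1.28], [-1.99, 2.15], [-1.42, 1.44], [-3.14, 3.14]. Speed limits (rad/s): [2.79, 2.79, 3.14, 3.14, 3.14, 3.14].

INTERFACE

Orientations are given as a 3x3 rotation matrix whose columns are the frame's x, y, z axes.
In Python, from plant import state, cams, order, robot gives the robot as it stands.
- The arm moves only by the tool jog_arm, never from a script. Its arguments are lists of equal length, an entry for each row: "claw": the opening, from -1 (shut) to 1 (fully open); "translation": the shift along the tool's x, y, z in mm, a list of three; "spin": the turn about the tool's z in rad. A call has exactly 5 rows; each row shifts and turns the commanded pose from where the row before left it, along the tool's axes as they then stand; what a row does not reach is not made up. A row lasts 1/10 s, in which the tool goes at most 50 mm and 8.59 degrees, less where a joint would pass 70% of its speed; a pose out of reach is approached as far as the arm can. A call with a gripper value outside its range is refused whole. The fingers move at their own pace and stop on an object; the grip force is fixed at half the most. Time passes only in rows, so rows that do not move let the fingers close, or fill a call up. It gives the time, the measured TCP pose, the force, the opening and the grip force at its end, in the units of the state.
- state(): the state, without advancing time (a new reading comes with each control period).
- cams.capture(name): name is "scene" or "top"; returns (picture, depth): 480x640x3 uint8, red, green, blue; 480x640 float32, m along the optical axis (not along the pixel's ray), 0 where there is no reading.
- cams.camera_info(name): a dict with "camera_matrix" (3x3 intrinsics, pixels), "dist" ([k1, k2, p1, p2, k3] as OpenCV has them; the pictures are not rectified), "view" (4x4, takes a point from world to camera coordinates). Camera axes: x right, y up, looking along -z (the intrinsics and any distortion apply to the point x, -y, -z); pixel columns grow to the right and rows downward; lengths in m; the calibration is good to about 2 mm. A picture is of the moment at which its call begins. camera_info takes no time and is no camera call.
- order.hand_in(): hands the job in; it is judged then, once.
The state is a dict: "clock": time; "joint_positions": joint angles; "joint_velocities": joint speeds; "tau": joint torques, N m; "tcp_pos": TCP position; "orientation": TCP orientation; "contact_force": force on the tool from outside, world axes, zero at the start; "torque": the same for the moment, N m; "gripper_width": opening from 0.0 (shut) to 1.0 (fully open); "grip_force": force on a finger pad.
Only numpy, scipy, OpenCV 4.12 (cv2) and the standard library are available. Lean on these libraries where they do the work, as an engineer would, in place of code of your own. Each camera call takes 0.05 s, during which the arm holds its last target. There are 200 camera calls.

## Working session

There is one attempt and no reset: what is moved stays moved. The work goes in short steps, Python scripts to look and compute and a tool call to move; the robot and the scene stay as the last step left them, time stands still between calls to the robot, and variables do not carry over. Pictures are saved under pics/ and viewed, at most 10 in all, crops included, and the job is handed in when it is done.

Besides the shell and the picture viewer there is one more tool, called after "Emit:" as a command line: name --pt "numbers of a row" for each row, then --argument value for the rest. jog_arm: Moves the arm, as the interface text tells. Its arguments: {"type":"object","properties":{"claw":{"type":"array","items":{"type":"number"}},"translation":{"type":"array","items":{"type":"array","items":{"type":"number"}}},"spin":{"type":"array","items":{"type":"number"}}},"required":["claw","translation","spin"]}

```bash
ls; mkdir -p pics
python3 - <<'E'
from plant import state,cams,order,robot
import cv2,numpy as np
for n in("scene","top"):
    p,d=cams.capture(n); cv2.imwrite(f"pics/{n}0.png",p[:,:,::-1]); np.save(f"pics/{n}0.npy",d)
    i=cams.camera_info(n); print(n,np.round(i["camera_matrix"],1).tolist(),i["dist"],np.round(i["view"],3).tolist())
s=state(); print(s)
E
```

```text
pics
scene [[523.3, 0.0, 327.4], [0.0, 523.3, 240.4], [0.0, 0.0, 1.0]] [-0.0443654  0.         0.         0.         0.       ] [[-0.436, 0.9, -0.007, 0.245], [-0.532, -0.252, 0.808, 0.231], [0.726, 0.357, 0.588, -1.674], [0.0, 0.0, 0.0, 1.0]]
top [[519.3, 0.0, 311.5], [0.0, 519.3, 243.6], [0.0, 0.0, 1.0]] [-0.01180087  0.          0.          0.          0.        ] [[0.017, -1.0, 0.001, -0.033], [0.978, 0.017, 0.207, -0.574], [-0.207, -0.003, 0.978, -1.234], [0.0, 0.0, 0.0, 1.0]]
{'clock': 0.1, 'joint_positions': array([-1.28904065e+00,  2.41325591e-01,  3.88343603e-03,  1.33520570e+00,
       -3.46763963e-05,  1.57077406e+00]), 'joint_velocities': array([ 0.0018374 , -0.00252208,  0.00307855,  0.00083797,  0.00026909,
        0.00165963]), 'tau': array([-1.81553169e-04, -3.73137867e+01,  2.53009701e+01,  1.08454633e-02,
        8.22517359e-05,  2.16032436e-05]), 'tcp_pos': array([ 0.13885658, -0.47975329,  0.23051734]), 'orientation': array([[ 9.60562555e-01,  2.78063441e-01, -5.48112296e-04],
       [ 2.78063979e-01, -9.60560927e-01,  1.76887744e-03],
       [-3.46351085e-05, -1.85152772e-03, -9.99998285e-01]]), 'contact_force': array([ 0.15855436, -0.07238368, -0.57887142]), 'torque': array([-0.05411534,  0.03521903, -0.02312764]), 'grip_force': 0.0, 'gripper_width': 0.9978892254635012}
```

View pics/top0.png

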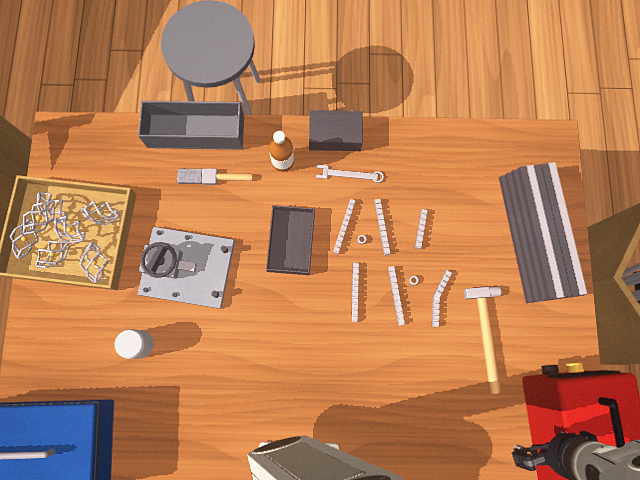

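View pics/scene0.png

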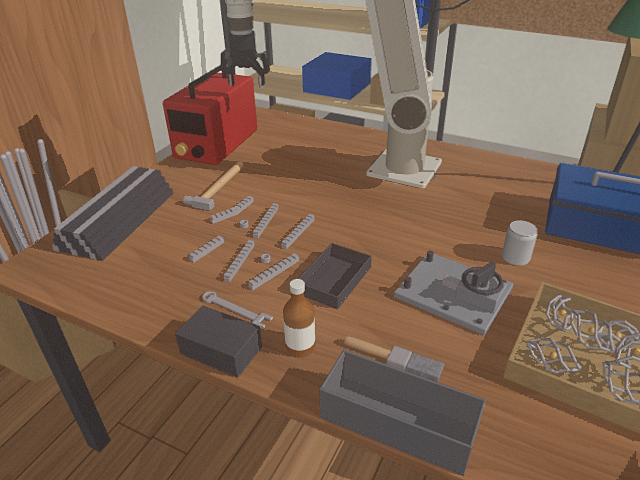

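The top view shows the short bar at about (422,229), the bent bar with its kink at (438,293) and apex to the left, the tray at (291,240), and the vice at (187,267). The vice's posts are on the right at (232,238) and (222,300), and its wheel is at (158,260). The scene view shows the same layout, with the short bar at (206,249), the bent bar at (232,211) and the vice at (455,290).

```bash
cat > h.py <<'E'
import numpy as np,cv2
from plant import state,cams,order,robot
I={n:cams.camera_info(n) for n in("scene","top")}
def norm(n,uv):
    i=I[n]; return cv2.undistortPoints(np.float64(uv).reshape(-1,1,2),np.float64(i["camera_matrix"]),np.float64(i["dist"])).reshape(-1,2)
def ray(n,uv):
    V=np.array(I[n]["view"]); q=norm(n,uv); R=V[:3,:3]; c=-R.T@V[:3,3]
    return c,np.c_[q[:,0],-q[:,1],-np.ones(len(q))]@R
def plane(n,uv,z):
    c,d=ray(n,uv); return c+d*((z-c[2])/d[:,2])[:,None]
def cloud(n,D):
    v,u=np.mgrid[:480,:640]; c,d=ray(n,np.c_[u.ravel(),v.ravel()])
    return (c+d*D.reshape(-1,1)).reshape(480,640,3)
def proj(n,P):
    i=I[n];V=np.array(i["view"]);P=np.atleast_2d(P)@V[:3,:3].T+V[:3,3]
    return cv2.projectPoints(P*[1,-1,-1],np.zeros(3),np.zeros(3),np.float64(i["camera_matrix"]),np.float64(i["dist"]))[0].reshape(-1,2)
def tri(a,b):
    c1,d1=ray("scene",[a]);c2,d2=ray("top",[b]);d1=d1[0];d2=d2[0]
    t=np.linalg.lstsq(np.c_[d1,-d2],c2-c1,rcond=None)[0];p=c1+t[0]*d1;q=c2+t[1]*d2
    return (p+q)/2,np.linalg.norm(p-q)
E
python3 - <<'E'
from h import *
np.set_printoptions(suppress=True,precision=4)
for n in("scene","top"):
    im=cv2.imread(f"pics/{n}0.png"); C=cloud(n,np.load(f"pics/{n}0.npy"))
    hsv=cv2.cvtColor(im,cv2.COLOR_BGR2HSV)
    m=((hsv[...,1]<70)&(hsv[...,2]>80)&(C[...,2]>.006)&(C[...,2]<.03)).astype(np.uint8)
    k,L,S,_=cv2.connectedComponentsWithStats(m)
    for j in range(1,k):
        if S[j,4]<25: continue
        P=C[L==j]; 
        if not(.2<P[:,0].mean()<.75 and -.4<P[:,1].mean()<.5): continue
        T=P[P[:,2]>.014]
        if len(T)<10: continue
        r=cv2.minAreaRect(T[:,:2].astype(np.float32)*1000)
        print(n,S[j],"top z",np.median(T[:,2]),"rect",np.round(r[0],1),np.round(r[1],1),round(r[2],1))
    # vice cloud, tray
    for nm,lo,hi,box in(("tray",.028,.040,(.4,.7,-.03,.14)),("bed",.012,.022,(.35,.7,.1,.42)),("posts",.036,.046,(.35,.7,.1,.42)),("hous",.05,.06,(.35,.7,.1,.42)),("rim",.063,.075,(.35,.7,.1,.42)),("grip",.09,.105,(.35,.7,.1,.42))):
        s=(C[...,2]>lo)&(C[...,2]<hi)&(C[...,0]>box[0])&(C[...,0]<box[1])&(C[...,1]>box[2])&(C[...,1]<box[3])&(hsv[...,1]<110)
        k,L,S,_=cv2.connectedComponentsWithStats(s.astype(np.uint8))
        for j in range(1,k):
            if S[j,4]<6: continue
            T=C[L==j]; r=cv2.minAreaRect(T[:,:2].astype(np.float32)*1000)
            print(n,nm,S[j],np.median(T[:,2]).round(4),np.round(r[0],1),np.round(r[1],1),round(r[2],1))
E
```

```text
scene [210 196  43  27 306] top z 0.01854499453647096 rect [ 452.8 -344.7] [ 31.1 146.2] 73.3
scene [253 203  25  35 268] top z 0.018277482813448653 rect [ 457.8 -237.1] [151.1  17.7] 9.7
scene [282 214  33  35 299] top z 0.01833903680900667 rect [ 464.6 -132.7] [ 17.2 150.2] 88.2
scene [240 220   9   7  53] top z 0.016101786407914154 rect [ 495.9 -280.7] [21.2 20.1] 10.0
scene [189 236  35  26 281] top z 0.01850983497987546 rect [ 633.  -304.3] [ 21.6 103.4] 79.7
scene [224 240  30  41 354] top z 0.0186551678705682 rect [ 635.6 -202.9] [151.1  16.9] 9.6
scene [301 247  31  37 248] top z 0.022880544501772904 rect [582.4 -18.1] [  4.7 139.3] 85.8
scene [502 246  30  19 233] top z 0.02239800734175007 rect [344.8 405.3] [34. 70.] 3.4
scene [248 253  51  36 440] top z 0.018479093946527025 rect [ 635.5 -104.8] [ 19.1 149.3] 72.3
scene [261 254   9   9  63] top z 0.015264070233667715 rect [ 602.4 -150. ] [23.2 19.7] 31.0
scene [ 394  254  119   81 3726] top z 0.018917016281733423 rect [519.3 298.7] [215.8 184.9] 81.3
scene [338 261  33  45 230] top z 0.02212159650207207 rect [595.3  87.1] 
[... 2855 characters left out ...]
4.4 12.1] 41.3
top posts [211 291   7   6  31] 0.0417 [447.6 216.8] [15.8 12.8] 86.2
top hous [144 244   5   6  11] 0.055 [561.9 393. ] [ 6.8 13.9] 46.8
top hous [145 246  13  21  97] 0.0553 [540.  381.6] [16.5 56.2] 66.6
top hous [155 249  18  25 193] 0.0553 [520.6 339.2] [27.1 65.1] 66.1
top hous [174 249   6  12  35] 0.0548 [543.9 310.5] [29.5 11.4] 19.2
top hous [139 263   5   9  20] 0.0564 [507.2 401.1] [20.9  7.9] 22.4
top hous [166 262  12  15  50] 0.0538 [502.8 317.5] [16.4 41.4] 56.0
top rim [140 242  37  36 461] 0.069 [526.7 355. ] [87.5 87.8] 11.7
top grip [146 245  18  26 172] 0.0976 [527.2 354.7] [17.2 62.7] 65.8
top grip [126 330   6   2   7] 0.091 [351.6 403.4] [ 2.4 12.8] 1.0
```

Run:
```python
import cv2
a=cv2.imread("pics/top0.png")[215:320,130:245]; b=cv2.imread("pics/scene0.png")[235:345,385:525]
a=cv2.resize(a,(400,365),interpolation=2);b=cv2.resize(b,(400,365*1),interpolation=2)
cv2.imwrite("pics/vice.png",cv2.hconcat([a,b]))
```

```text
(no output)
```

View pics/vice.png

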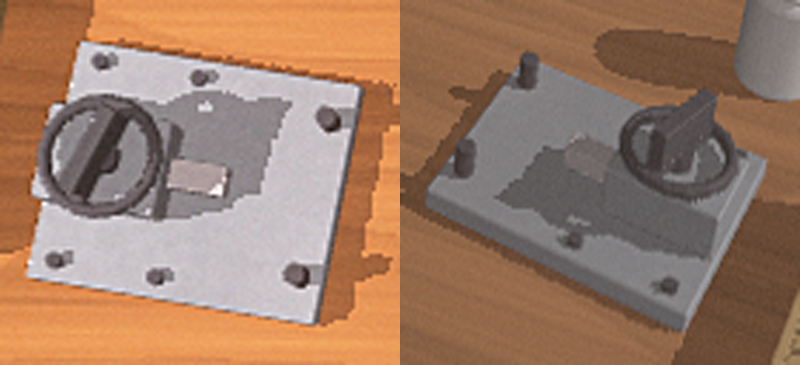

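The crop shows the two vice posts on the right of the top view, the nose plate at about (200,178) in the crop, and the wheel's grip already turned slightly clockwise. Depths and sizes from both views agree with the text. Next I'll fit the bent bar and the vice frame.

```bash
cat >> h.py <<'E'
def bent(n,im,D,box,zlo,zhi):
    """kink (mm) and yaw of the bent bar's +x (deg) from top-face points in a view"""
    C=cloud(n,D);h=cv2.cvtColor(im,cv2.COLOR_RGB2HSV)
    s=(C[...,0]>box[0])&(C[...,0]<box[1])&(C[...,1]>box[2])&(C[...,1]<box[3])&(C[...,2]>zlo)&(C[...,2]<zhi)&(h[...,1]<70)&(h[...,2]>80)
    P=C[s]*1000; X=P[:,:2]; c=X.mean(0); a=np.linalg.svd(X-c,full_matrices=False)[2][0]; a*=np.sign(a[0])
    t=(X-c)@a; Ls=[cv2.fitLine(np.float32(X[q]),cv2.DIST_HUBER,0,.01,.01).ravel() for q in(t>8,t<-8)]
    (a1,a2)=[L[:2]*np.sign(L[0]) for L in Ls]
    k=np.linalg.solve(np.c_[a1,-a2],Ls[1][2:]-Ls[0][2:])[0]*a1+Ls[0][2:]
    yw=lambda v:np.degrees(np.arctan2(v[1],v[0]))
    return k.round(1),round((yw(a1)+yw(a2))/2,1),round(yw(a2)-yw(a1),1),np.median(P[:,2]).round(1),len(P)
def go(x,y,z=None,yaw=None):
    s=state();R=s["orientation"];p=s["tcp_pos"]*1000
    t=np.array([x,y,p[2] if z is None else z])
    cy=np.degrees(np.arctan2(R[1,0],R[0,0]))
    out={"tcp":p.round(1),"yaw":cy.round(1),"q":s["joint_positions"].round(2)}
    if yaw is not None:
        sp=-np.radians((yaw-cy+180)%360-180); out["spin"]=round(sp,3)
        c,n=np.cos(np.radians(yaw)),np.sin(np.radians(yaw)); out["shift_after_spin"]=(np.array([[c,n,0],[n,-c,0],[0,0,-1]])@(t-p)).round(1)
    out["shift"]=(R.T@(t-p)).round(1)
    print(out)
E
python3 - <<'E'
from h import *
for n in("scene","top"):
    im=cv2.imread(f"pics/{n}0.png")[...,::-1].copy()
    print(bent(n,im,np.load(f"pics/{n}0.npy"),(.36,.54,-.4,-.305),.0145,.023))
E
```

```text
(array([ 455.5, -337.4], dtype=float32), np.float32(-15.3), np.float32(25.7), np.float64(18.7), 176)
(array([ 450.8, -339.1], dtype=float32), np.float32(-15.5), np.float32(22.7), np.float64(18.6), 245)
```

Emit:
jog_arm --claw '[0.2, 0.2, 0.2, 0.2, 0.2]' --pt "30 0 -20" --pt "45 -3 0" --pt "45 -3 0" --pt "45 -3 0" --pt "45 -3 0" --spin '[0, 0, 0, 0, 0]'

```text
clock: 0.6
tcp_pos: [0.3387, -0.4094, 0.2509]
orientation: [[0.961, 0.278, -0.001], [0.278, -0.961, 0.001], [-0.0, -0.001, -1.0]]
contact_force: [0.1, -0.9, 0.4]
gripper_width: 0.598
grip_force: 0.0
```

Emit:
jog_arm --claw '[0.2, 0.2, 0.2, 0.2, 0.2]' --pt "45 -3 0" --pt "45 -3 0" --pt "45 -3 0" --pt "45 -3 0" --pt "45 -3 0" --spin '[0, 0, 0, 0, 0]'

```text
clock: 1.1
tcp_pos: [0.5508, -0.3323, 0.2507]
orientation: [[0.961, 0.278, -0.001], [0.278, -0.961, 0.0], [-0.001, -0.001, -1.0]]
contact_force: [0.4, -0.8, 0.5]
gripper_width: 0.598
grip_force: 0.0
```

Emit:
jog_arm --claw '[0.2, 0.2, 0.2, 0.2, 0.2]' --pt "0 0 10" --pt "0 0 10" --pt "0 0 10" --pt "0 0 10" --pt "0 0 10" --spin '[-0.14, -0.14, -0.14, -0.14, -0.14]'

```text
clock: 1.6
tcp_pos: [0.5491, -0.333, 0.2]
orientation: [[0.551, 0.835, -0.001], [0.835, -0.551, 0.001], [-0.0, -0.002, -1.0]]
contact_force: [-0.1, -0.6, -0.1]
gripper_width: 0.601
grip_force: 0.0
```

Emit:
jog_arm --claw '[0.2, 0.2, 0.2, 0.2, 0.2]' --pt "0 0 10" --pt "0 0 10" --pt "0 0 10" --pt "0 0 10" --pt "0 0 10" --spin '[-0.14, -0.14, -0.14, -0.14, -0.14]'

```text
clock: 2.1
tcp_pos: [0.549, -0.3331, 0.1501]
orientation: [[-0.117, 0.993, -0.001], [0.993, 0.117, 0.001], [0.001, -0.001, -1.0]]
contact_force: [-0.1, -0.2, -0.7]
gripper_width: 0.606
grip_force: 0.0
```

Emit:
jog_arm --claw '[0.2, 0.2, 0.2, 0.2, 0.2]' --pt "0 0 0" --pt "0 0 0" --pt "0 0 0" --pt "0 0 0" --pt "0 0 0" --spin '[-0.14, -0.14, -0.14, -0.14, -0.14]'

```text
clock: 2.6
tcp_pos: [0.549, -0.3331, 0.1505]
orientation: [[-0.729, 0.685, -0.001], [0.685, 0.729, 0.001], [0.002, -0.0, -1.0]]
contact_force: [0.0, 0.1, -0.4]
gripper_width: 0.599
grip_force: 0.0
```

Emit:
jog_arm --claw '[0.2, 0.2, 0.2, 0.2, 0.2]' --pt "0 0 0" --pt "0 0 0" --pt "0 0 0" --pt "0 0 0" --pt "0 0 0" --spin '[-0.14, -0.14, -0.14, -0.14, -0.01]'

```text
clock: 3.1
tcp_pos: [0.549, -0.3332, 0.1506]
orientation: [[-0.982, 0.188, -0.001], [0.188, 0.982, 0.001], [0.001, 0.0, -1.0]]
contact_force: [-0.1, -0.9, 0.7]
gripper_width: 0.602
grip_force: 0.0
```

```bash
python3 -c "
from h import *
go(631.8,-305.4,40,169.6)"
```

```text
{'tcp': array([ 549. , -333.2,  150.6]), 'yaw': np.float64(169.1), 'q': array([-0.55,  0.57,  0.28,  1.29,  0.  , -0.36]), 'spin': np.float64(-0.008), 'shift_after_spin': array([-76.4,  42.3, 110.6]), 'shift': array([-76.2,  42.8, 110.5])}
```

Emit:
jog_arm --claw '[0.2, 0.2, 0.2, 0.2, 0.2]' --pt "-26 14 15" --pt "-25 14 15" --pt "-25 14 20" --pt "0 0 30" --pt "0 0 30" --spin '[-0.008, 0, 0, 0, 0]'

```text
clock: 3.6
tcp_pos: [0.6329, -0.3053, 0.0399]
orientation: [[-0.983, 0.182, 0.0], [0.182, 0.983, -0.0], [-0.001, -0.0, -1.0]]
contact_force: [0.1, 0.9, -0.3]
gripper_width: 0.599
grip_force: 0.0
```

Run:
```python
from h import *
p,d=cams.capture("scene"); cv2.imwrite("pics/s1.png",cv2.resize(p[190:290,130:300,::-1],None,fx=4,fy=4,interpolation=2))
go(631.8,-305.4,4,169.6)
```

```text
{'tcp': array([ 628.7, -303.7,   33.1]), 'yaw': np.float64(169.5), 'q': array([-0.45,  0.77,  0.34,  1.15, -0.  , -0.27]), 'spin': np.float64(-0.002), 'shift_after_spin': array([-3.3, -1.1, 29.1]), 'shift': array([-3.6, -1.1, 29.1])}
```

View pics/s1.png

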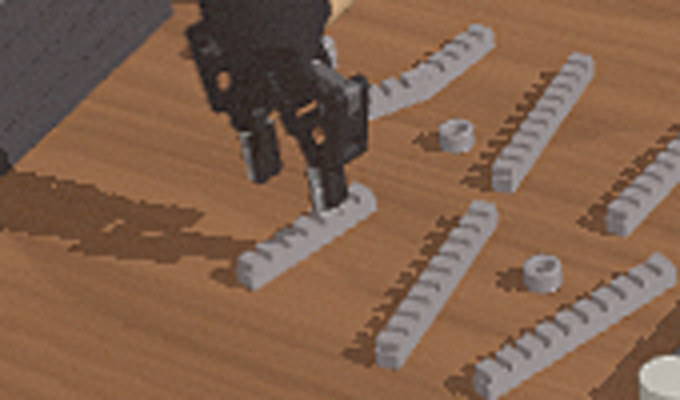

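The crop shows the open fingers straddling the short bar at about (320,195), near its middle. The last reading was still settling, so I'll descend gently.

Emit:
jog_arm --claw '[0.2, 0.2, 0.2, 0.2, 0.2]' --pt "0 0 8" --pt "0 0 8" --pt "0 0 8" --pt "0 0 0" --pt "0 0 0" --spin '[0, 0, 0, 0, 0]'

```text
clock: 4.15
tcp_pos: [0.6321, -0.3064, 0.0182]
orientation: [[-0.983, 0.181, 0.001], [0.181, 0.983, -0.001], [-0.001, -0.0, -1.0]]
contact_force: [-0.7, -0.0, 1.1]
gripper_width: 0.602
grip_force: 0.0
```

```bash
python3 -c "
from h import *
go(631.8,-305.4,4,169.6)"
```

```text
{'tcp': array([ 632.1, -306.4,   18.2]), 'yaw': np.float64(169.6), 'q': array([-0.45,  0.78,  0.32,  1.11, -0.  , -0.27]), 'spin': np.float64(-0.001), 'shift_after_spin': array([ 0.5,  0.9, 14.2]), 'shift': array([ 0.5,  0.9, 14.2])}
```

Emit:
jog_arm --claw '[0.2, 0.2, 0.2, -1, -1]' --pt "0 0 7" --pt "0 0 6.5" --pt "0 0 0" --pt "0 0 0" --pt "0 0 0" --spin '[0, 0, 0, 0, 0]'

```text
clock: 4.65
tcp_pos: [0.6319, -0.3061, 0.0039]
orientation: [[-0.984, 0.181, 0.0], [0.181, 0.984, -0.0], [-0.0, -0.0, -1.0]]
contact_force: [0.3, 0.4, -0.0]
gripper_width: 0.269
grip_force: 0.0
```

Emit:
jog_arm --claw '[-1, -1, -1, -1, -1]' --pt "0 0 0" --pt "0 0 0" --pt "0 0 0" --pt "0 0 0" --pt "0 0 0" --spin '[0, 0, 0, 0, 0]'

```text
clock: 5.15
tcp_pos: [0.6321, -0.3062, 0.0043]
orientation: [[-0.984, 0.181, 0.001], [0.181, 0.984, -0.0], [-0.001, -0.0, -1.0]]
contact_force: [-0.1, -0.1, 2.8]
gripper_width: 0.142
grip_force: 61.5
```

Emit:
jog_arm --claw '[-1, -1, -1, -1, -1]' --pt "0 0 -10" --pt "0 0 -20" --pt "0 0 -30" --pt "0 0 -20" --pt "0 0 -10" --spin '[0, -0.03, -0.03, -0.03, -0.023]'

```text
clock: 5.65
tcp_pos: [0.6327, -0.3065, 0.0965]
orientation: [[-0.998, 0.068, 0.003], [0.068, 0.998, -0.001], [-0.003, -0.001, -1.0]]
contact_force: [1.2, 0.4, -2.2]
gripper_width: 0.145
grip_force: 61.1
```

Emit:
jog_arm --claw '[-1, -1, -1, -1, -1]' --pt "4 20 0" --pt "7 38 0" --pt "8 43 0" --pt "8 43 0" --pt "8 43 0" --spin '[0, 0, 0, 0, 0]'

```text
clock: 6.15
tcp_pos: [0.6085, -0.1155, 0.0929]
orientation: [[-0.998, 0.069, -0.002], [0.069, 0.998, 0.0], [0.002, 0.0, -1.0]]
contact_force: [1.1, 1.0, -1.2]
gripper_width: 0.144
grip_force: 61.1
```

Emit:
jog_arm --claw '[-1, -1, -1, -1, -1]' --pt "8 43 0" --pt "8 43 0" --pt "7 38 0" --pt "4 20 0" --pt "0 5 0" --spin '[0, 0, 0, 0, 0]'

```text
clock: 6.65
tcp_pos: [0.5917, 0.0361, 0.0931]
orientation: [[-0.998, 0.065, -0.002], [0.065, 0.998, 0.0], [0.002, 0.0, -1.0]]
contact_force: [0.3, -0.4, -1.4]
gripper_width: 0.142
grip_force: 61.1
```

```bash
python3 -c "
from h import *
go(593,32.6,10,176.1)
C=cloud('top',cams.capture('top')[1]);s=(C[...,2]>.031)&(C[...,2]<.038)&(C[...,0]>.46)&(C[...,0]<.53)&(C[...,1]>-.05)&(C[...,1]<.12)
print(C[s].min(0),C[s].max(0))
S=np.load('pics/top0.npy');C=cloud('top',S);s=(C[...,2]<.012)&(abs(C[...,0]-.59)<.05)&(abs(C[...,1]-.032)<.03);print('floor',np.median(C[s][:,2]))
"
```

```text
{'tcp': array([591.7,  36.1,  93.1]), 'yaw': np.float64(176.3), 'q': array([0.06, 0.51, 0.04, 1.1 , 0.  , 0.13]), 'spin': np.float64(0.003), 'shift_after_spin': array([-1.5, -3.4, 83.1]), 'shift': array([-1.7, -3.4, 83.1])}Traceback (most recent call last):
  File "<string>", line 5, in <module>
    print(C[s].min(0),C[s].max(0))
          ~~~~~~~~^^^
    return umr_minimum(a, axis, None, out, keepdims, initial, where)
ValueError: zero-size array to reduction operation minimum which has no identity
```

Emit:
jog_arm --claw '[-1, -1, -1, -1, -1]' --pt "0 -3 20" --pt "0 0 25" --pt "0 0 20" --pt "0 0 10" --pt "0 0 5" --spin '[0, 0, 0, 0, 0]'

```text
clock: 7.2
tcp_pos: [0.5921, 0.0292, 0.0124]
orientation: [[-0.998, 0.07, -0.002], [0.07, 0.998, -0.0], [0.002, -0.001, -1.0]]
contact_force: [-0.1, -0.3, -1.8]
gripper_width: 0.143
grip_force: 61.0
```

Emit:
jog_arm --claw '[-1, -1, -1, -0.5, -0.5]' --pt "0 0 3" --pt "0 0 1" --pt "0 0 0" --pt "0 0 0" --pt "0 0 0" --spin '[0, 0, 0, 0, 0]'

```text
clock: 7.7
tcp_pos: [0.5937, 0.0306, 0.0108]
orientation: [[-0.998, 0.069, 0.002], [0.069, 0.998, 0.0], [-0.002, 0.0, -1.0]]
contact_force: [-0.1, -0.0, -0.9]
gripper_width: 0.249
grip_force: 0.0
```

Emit:
jog_arm --claw '[-0.5, -0.5, -0.5, 0.2, 0.2]' --pt "0 0 -10" --pt "0 0 -20" --pt "0 0 -30" --pt "0 0 -20" --pt "0 0 -10" --spin '[0, 0.05, 0.05, 0.05, 0.05]'

```text
clock: 8.2
tcp_pos: [0.5947, 0.0306, 0.1037]
orientation: [[-0.964, 0.267, 0.006], [0.267, 0.964, 0.0], [-0.005, 0.002, -1.0]]
contact_force: [0.6, 0.2, 0.2]
gripper_width: 0.58
grip_force: 0.0
```

Emit:
jog_arm --claw '[0.2, 0.2, 0.2, 0.2, 0.2]' --pt "3 -30 0" --pt "4 -45 0" --pt "4 -45 0" --pt "4 -45 0" --pt "4 -45 0" --spin '[0, 0, 0, 0, 0]'

```text
clock: 8.7
tcp_pos: [0.5184, -0.1684, 0.1012]
orientation: [[-0.964, 0.265, 0.002], [0.265, 0.964, -0.001], [-0.002, -0.0, -1.0]]
contact_force: [0.6, -0.4, -0.2]
gripper_width: 0.6
grip_force: 0.0
```

Emit:
jog_arm --claw '[0.2, 0.2, 0.2, 0.2, 0.2]' --pt "4 -45 0" --pt "4 -45 0" --pt "4 -45 0" --pt "4 -35 0" --pt "2 -13 0" --spin '[0, 0, 0, 0, 0]'

```text
clock: 9.2
tcp_pos: [0.4518, -0.342, 0.1011]
orientation: [[-0.963, 0.27, 0.001], [0.27, 0.963, -0.002], [-0.002, -0.002, -1.0]]
contact_force: [0.7, 0.7, -0.1]
gripper_width: 0.604
grip_force: 0.0
```

Run:
```python
from h import *
p,d=cams.capture("top")
C=cloud("top",d);s=(C[...,2]>.018)&(C[...,2]<.03)&(abs(C[...,0]-.593)<.04)&(abs(C[...,1]-.032)<.03)
print("short top",np.median(C[s],0),s.sum())
p,d=cams.capture("scene")
print(bent("scene",p,d,(.36,.54,-.4,-.305),.0145,.023))
go(453.2,-338.3,4,164.6)
```

```text
short top [0.59084977 0.03024665 0.02220454] 127
(array([ 448.2, -335.4], dtype=float32), np.float32(-13.0), np.float32(26.1), np.float64(19.2), 175)
{'tcp': array([ 452.3, -340.3,  100.7]), 'yaw': np.float64(164.4), 'q': array([-0.65,  0.46, -0.04,  1.08,  0.  , -0.37]), 'spin': np.float64(-0.003), 'shift_after_spin': array([-0.3,  2.2, 96.7]), 'shift': array([-0.2,  2.2, 96.7])}
```

Emit:
jog_arm --claw '[0.2, 0.2, 0.2, 0.2, 0.2]' --pt "0 1 15" --pt "0 1 25" --pt "0 0 25" --pt "0 0 18" --pt "0 0 8" --spin '[0, 0, 0, 0, 0]'

```text
clock: 9.8
tcp_pos: [0.4531, -0.334, 0.0073]
orientation: [[-0.965, 0.263, -0.002], [0.263, 0.965, 0.003], [0.003, 0.002, -1.0]]
contact_force: [-0.6, 0.2, -0.3]
gripper_width: 0.602
grip_force: 0.0
```

Emit:
jog_arm --claw '[0.2, 0.2, -1, -1, -1]' --pt "0 0 5" --pt "0 0 0" --pt "0 0 0" --pt "0 0 0" --pt "0 0 0" --spin '[0, 0, 0, 0, 0]'

```text
clock: 10.3
tcp_pos: [0.4541, -0.3376, 0.0053]
orientation: [[-0.964, 0.266, 0.002], [0.266, 0.964, -0.002], [-0.002, -0.001, -1.0]]
contact_force: [0.5, -0.4, 3.6]
gripper_width: 0.164
grip_force: 57.5
```

Emit:
jog_arm --claw '[-1, -1, -1, -1, -1]' --pt "0 0 0" --pt "0 0 0" --pt "0 0 0" --pt "0 0 0" --pt "0 0 0" --spin '[0, 0, 0, 0, 0]'

```text
clock: 10.8
tcp_pos: [0.4542, -0.3376, 0.0053]
orientation: [[-0.964, 0.266, 0.002], [0.266, 0.964, -0.002], [-0.003, -0.001, -1.0]]
contact_force: [-0.6, -0.6, 5.5]
gripper_width: 0.158
grip_force: 57.8
```

Emit:
jog_arm --claw '[-1, -1, -1, -1, -1]' --pt "0 0 -10" --pt "0 0 -20" --pt "0 0 -30" --pt "0 0 -30" --pt "0 0 -10" --spin '[0, -0.03, -0.03, -0.03, -0.029]'

```text
clock: 11.3
tcp_pos: [0.4547, -0.3376, 0.107]
orientation: [[-0.989, 0.148, 0.004], [0.148, 0.989, -0.003], [-0.004, -0.002, -1.0]]
contact_force: [1.1, -1.7, -2.8]
gripper_width: 0.162
grip_force: 58.0
```

Emit:
jog_arm --claw '[-1, -1, -1, -1, -1]' --pt "1 20 0" --pt "2 35 0" --pt "2 44 0" --pt "2 44 0" --pt "2 44 0" --spin '[0, 0, 0, 0, 0]'

```text
clock: 11.8
tcp_pos: [0.4713, -0.1486, 0.1028]
orientation: [[-0.989, 0.15, -0.002], [0.15, 0.989, 0.001], [0.002, 0.001, -1.0]]
contact_force: [2.3, -0.2, -3.2]
gripper_width: 0.161
grip_force: 58.1
```

Emit:
jog_arm --claw '[-1, -1, -1, -1, -1]' --pt "2 44 0" --pt "2 44 0" --pt "2 44 0" --pt "3 44 0" --pt "3 44 0" --spin '[0, 0, 0, 0, 0]'

```text
clock: 12.3
tcp_pos: [0.4923, 0.0706, 0.1029]
orientation: [[-0.989, 0.149, -0.002], [0.149, 0.989, -0.0], [0.002, -0.0, -1.0]]
contact_force: [0.1, 0.0, -3.2]
gripper_width: 0.158
grip_force: 58.1
```

Emit:
jog_arm --claw '[-1, -1, -1, -1, -1]' --pt "3 44 0" --pt "2 44 0" --pt "2 40 0" --pt "2 30 0" --pt "0 15 0" --spin '[0, 0, 0, 0, 0]'

```text
clock: 12.8
tcp_pos: [0.5093, 0.2438, 0.1026]
orientation: [[-0.989, 0.146, -0.002], [0.146, 0.989, -0.0], [0.002, -0.0, -1.0]]
contact_force: [-0.6, -0.2, -3.4]
gripper_width: 0.158
grip_force: 58.1
```

Emit:
jog_arm --claw '[-1, -1, -1, -1, -1]' --pt "0 0 0" --pt "0 0 0" --pt "0 0 0" --pt "0 0 0" --pt "0 0 0" --spin '[0, 0, 0, 0, 0]'

```text
clock: 13.3
tcp_pos: [0.5103, 0.2402, 0.1039]
orientation: [[-0.989, 0.151, -0.0], [0.151, 0.989, -0.0], [0.0, -0.0, -1.0]]
contact_force: [-0.5, 0.8, -2.4]
gripper_width: 0.16
grip_force: 58.1
```

Run:
```python
from h import *
go(510,236.4,60,171.4)
for n in("scene","top"):
    p,d=cams.capture(n); np.save(f"pics/{n}2.npy",d);cv2.imwrite(f"pics/{n}2.png",p[:,:,::-1])
    z=state()["tcp_pos"][2]
    print(bent(n,p,d,(.42,.6,.19,.29),z+.009,z+.0175))
a=cv2.imread("pics/top2.png")[200:320,130:260]; b=cv2.imread("pics/scene2.png")[210:330,385:515]
cv2.imwrite("pics/v2.png",cv2.resize(cv2.hconcat([a,b]),(780,360),interpolation=2))
```

```text
{'tcp': array([510.3, 240.2, 103.9]), 'yaw': np.float64(171.3), 'q': array([ 0.44,  0.45, -0.04,  1.08, -0.  ,  0.59]), 'spin': np.float64(-0.001), 'shift_after_spin': array([-0.3, -3.8, 43.9]), 'shift': array([-0.3, -3.8, 43.9])}
(array([516.2, 239.7], dtype=float32), np.float32(-5.6), np.float32(25.0), np.float64(117.0), 211)
(array([481.5, 234.2], dtype=float32), np.float32(1.1), np.float32(19.6), np.float64(116.4), 85)
```

View pics/v2.png

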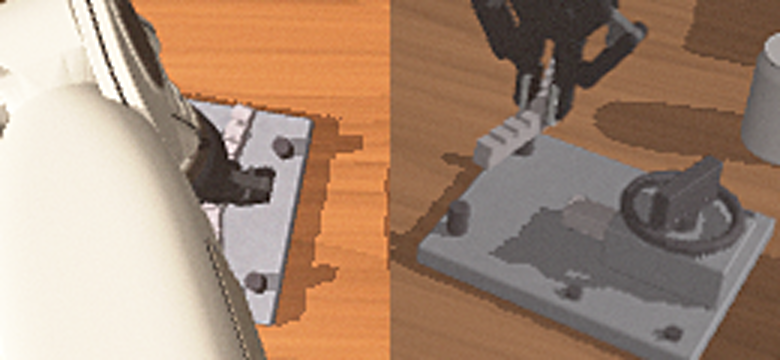

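The crop shows the bar held above the vice. Its +x arm is visible at (510,145) in the scene half, and pieces of both arms at (238,125) and (212,225) in the top half. The gripper hides the kink, so I'll fit each visible arm separately.

```bash
cat >> h.py <<'E'
def arms(n,im,D,tcp,yaw,zlo,zhi):
    C=cloud(n,D)*1000;h=cv2.cvtColor(im,cv2.COLOR_RGB2HSV)
    a=np.radians(yaw);ex=np.array([np.cos(a),np.sin(a)]);ey=np.array([-ex[1],ex[0]])
    L=np.dstack([(C[...,:2]-tcp[:2])@ex,(C[...,:2]-tcp[:2])@ey])
    for q in(1,-1):
        s=(C[...,2]>zlo)&(C[...,2]<zhi)&(q*L[...,0]>20)&(q*L[...,0]<90)&(abs(L[...,1]+8)<22)&(h[...,1]<70)&(h[...,2]>80)
        P=L[s]
        if len(P)<15: continue
        f=cv2.fitLine(np.float32(P),cv2.DIST_HUBER,0,.01,.01).ravel();m=f[1]/f[0]
        print(n,"arm",q,len(P),"ang %.1f y@x=%d: %.1f  y@0 %.1f xend %.1f %.1f z %.1f"%(np.degrees(np.arctan(m)),q*50,f[3]+m*(q*50-f[2]),f[3]-m*f[2],P[:,0].min(),P[:,0].max(),np.median(C[s][:,2])))
E
python3 - <<'E'
from h import *
t=state()["tcp_pos"]*1000
for n in("scene","top"):
    arms(n,cv2.imread(f"pics/{n}2.png")[...,::-1].copy(),np.load(f"pics/{n}2.npy"),t,-8.6,110,124)
E
```

```text
scene arm 1 147 ang -14.9 y@x=50: -6.6  y@0 6.7 xend 21.1 75.1 z 116.4
scene arm -1 22 ang 14.3 y@x=-50: -14.9  y@0 -2.2 xend -51.5 -20.0 z 117.2
top arm 1 90 ang -5.8 y@x=50: -10.1  y@0 -5.1 xend 30.0 73.2 z 114.9
top arm -1 18 ang 26.9 y@x=-50: -21.9  y@0 3.4 xend -37.0 -20.3 z 114.3
```

Emit:
jog_arm --claw '[-1, -1, -1, -1, -1]' --pt "0 0 15" --pt "0 0 25" --pt "0 0 20" --pt "0 0 12" --pt "0 0 5" --spin '[0, 0, 0, 0, 0]'

```text
clock: 13.9
tcp_pos: [0.5094, 0.2407, 0.0255]
orientation: [[-0.989, 0.149, -0.002], [0.149, 0.989, -0.001], [0.002, -0.001, -1.0]]
contact_force: [-0.1, -0.4, -3.0]
gripper_width: 0.159
grip_force: 58.1
```

Emit:
jog_arm --claw '[-1, -1, -1, -1, -1]' --pt "0 0 1.5" --pt "0 0 1" --pt "0 0 0" --pt "0 0 0" --pt "0 0 0" --spin '[0, 0, 0, 0, 0]'

```text
clock: 14.4
tcp_pos: [0.5107, 0.2415, 0.0249]
orientation: [[-0.989, 0.149, 0.001], [0.149, 0.989, 0.001], [-0.001, 0.001, -1.0]]
contact_force: [-0.1, 0.2, -2.7]
gripper_width: 0.161
grip_force: 58.1
```

Run:
```python
from h import *
go(510,236.4,23.3,171.4)
t=state()["tcp_pos"]*1000
for n in("scene","top"):
    p,d=cams.capture(n); arms(n,p,d,t,-8.6,31,40)
```

```text
{'tcp': array([510.7, 241.5,  24.9]), 'yaw': np.float64(171.4), 'q': array([ 0.44,  0.53, -0.13,  0.9 , -0.  ,  0.59]), 'spin': np.float64(0.0), 'shift_after_spin': array([-0.1, -5.1,  1.6]), 'shift': array([-0.1, -5.1,  1.6])}
scene arm 1 133 ang -16.3 y@x=50: -5.7  y@0 8.9 xend 20.3 75.9 z 37.0
scene arm -1 16 ang 24.8 y@x=-50: -18.1  y@0 5.0 xend -59.7 -24.2 z 37.8
top arm 1 64 ang 2.2 y@x=50: -9.9  y@0 -11.8 xend 27.1 73.8 z 36.3
```

Emit:
jog_arm --claw '[-1, -1, -1, -1, -1]' --pt "0 -2 1" --pt "0 -1.5 0" --pt "0 0 0" --pt "0 0 0" --pt "0 0 0" --spin '[0, 0, 0, 0, 0]'

```text
clock: 15.0
tcp_pos: [0.5097, 0.2377, 0.0233]
orientation: [[-0.989, 0.149, -0.0], [0.149, 0.989, -0.0], [-0.0, -0.0, -1.0]]
contact_force: [-0.0, -0.2, -1.5]
gripper_width: 0.16
grip_force: 58.2
```

Emit:
jog_arm --claw '[-1, -1, -1, -1, -1]' --pt "0 -1.5 0" --pt "0 0 0" --pt "0 0 0" --pt "0 0 0" --pt "0 0 0" --spin '[0, 0, 0, 0, 0]'

```text
clock: 15.5
tcp_pos: [0.5095, 0.2363, 0.0233]
orientation: [[-0.989, 0.149, 0.0], [0.149, 0.989, -0.0], [-0.0, -0.0, -1.0]]
contact_force: [0.7, -1.2, -1.3]
gripper_width: 0.16
grip_force: 58.2
```

Emit:
jog_arm --claw '[-1, -1, -1, -1, -1]' --pt "0 -1 0" --pt "0 0 0" --pt "0 0 0" --pt "0 0 0" --pt "0 0 0" --spin '[0, 0, 0, 0, 0]'

```text
clock: 16.0
tcp_pos: [0.5095, 0.2356, 0.0234]
orientation: [[-0.989, 0.149, 0.0], [0.149, 0.989, 0.0], [-0.0, 0.0, -1.0]]
contact_force: [1.0, 2.4, -2.6]
gripper_width: 0.156
grip_force: 58.3
```

Emit:
jog_arm --claw '[-1, -1, -1, -1, -1]' --pt "0 -1 0" --pt "0 0 0" --pt "0 0 0" --pt "0 0 0" --pt "0 0 0" --spin '[0, 0, 0, 0, 0]'

```text
clock: 16.5
tcp_pos: [0.5096, 0.2349, 0.0235]
orientation: [[-0.989, 0.149, 0.001], [0.149, 0.989, 0.001], [-0.001, 0.001, -1.0]]
contact_force: [1.3, 4.9, -3.1]
gripper_width: 0.156
grip_force: 58.9
```

Emit:
jog_arm --claw '[-1, -1, -1, -1, -1]' --pt "0 -1 0" --pt "0 0 0" --pt "0 0 0" --pt "0 0 0" --pt "0 0 0" --spin '[0, 0, 0, 0, 0]'

```text
clock: 17.0
tcp_pos: [0.5096, 0.2345, 0.0236]
orientation: [[-0.989, 0.149, 0.001], [0.149, 0.989, 0.002], [-0.001, 0.002, -1.0]]
contact_force: [0.9, 6.9, -4.1]
gripper_width: 0.163
grip_force: 59.4
```

Run:
```python
from h import *
s=state();print(s["contact_force"],s["torque"])
go(510,236.4,23.3,171.4)
```

```text
[ 0.88992599  6.91385427 -4.07925456] [ 1.37697853 -0.39809128 -0.41585131]
{'tcp': array([509.6, 234.5,  23.6]), 'yaw': np.float64(171.4), 'q': array([ 0.43,  0.53, -0.14,  0.9 ,  0.  ,  0.58]), 'spin': np.float64(0.0), 'shift_after_spin': array([-0.1,  1.9,  0.3]), 'shift': array([-0.1,  1.9,  0.3])}
```

The force reads about 7 N with a −0.42 N·m moment, so only the −x post is touching. I'll turn the bar slightly clockwise until both posts share the load.

Emit:
jog_arm --claw '[-1, -1, -1, -1, -1]' --pt "0 0 0" --pt "0 0 0" --pt "0 0 0" --pt "0 0 0" --pt "0 0 0" --spin '[0.02, 0, 0, 0, 0]'

```text
clock: 17.5
tcp_pos: [0.5096, 0.2345, 0.0236]
orientation: [[-0.986, 0.168, 0.001], [0.168, 0.986, 0.002], [-0.001, 0.002, -1.0]]
contact_force: [2.2, 5.5, -3.5]
gripper_width: 0.159
grip_force: 58.3
```

Run:
```python
from h import *
s=state();print(s["contact_force"],s["torque"])
```

```text
[ 2.23208556  5.48918605 -3.53036426] [ 1.26554946 -0.40011259 -0.08773437]
```

Emit:
jog_arm --claw '[-1, -1, -1, -1, -1]' --pt "0 -1 0" --pt "0 0 0" --pt "0 0 0" --pt "0 0 0" --pt "0 0 0" --spin '[0.02, 0, 0, 0, 0]'

```text
clock: 18.0
tcp_pos: [0.5096, 0.2344, 0.0237]
orientation: [[-0.983, 0.186, 0.002], [0.186, 0.983, 0.004], [-0.001, 0.004, -1.0]]
contact_force: [2.1, 8.1, -3.8]
gripper_width: 0.159
grip_force: 58.3
```

Run:
```python
from h import *
s=state();print(s["contact_force"],s["torque"])
go(510,236.4,23.3,171.4)
```

```text
[ 2.07599955  8.12544562 -3.81281469] [ 1.77093304 -0.45978467  0.31968119]
{'tcp': array([509.6, 234.4,  23.7]), 'yaw': np.float64(169.3), 'q': array([ 0.43,  0.53, -0.15,  0.89,  0.  ,  0.62]), 'spin': np.float64(-0.037), 'shift_after_spin': array([-0.1,  2. ,  0.4]), 'shift': array([-0.1,  2. ,  0.4])}
```

Emit:
jog_arm --claw '[-1, -1, -0.4, -0.4, -0.4]' --pt "0 1 0" --pt "0 1 0" --pt "0 0 0" --pt "0 0 0" --pt "0 0 0" --spin '[-0.015, 0, 0, 0, 0]'

```text
clock: 18.5
tcp_pos: [0.5088, 0.2334, 0.0233]
orientation: [[-0.985, 0.175, -0.001], [0.175, 0.985, -0.001], [0.001, -0.002, -1.0]]
contact_force: [-0.3, -0.9, 0.1]
gripper_width: 0.302
grip_force: 0.0
```

Emit:
jog_arm --claw '[-0.4, -0.4, -0.4, -0.4, -0.4]' --pt "0 0 -10" --pt "0 0 -25" --pt "0 0 -40" --pt "0 0 -40" --pt "0 0 -20" --spin '[0, 0, 0, 0, 0]'

```text
clock: 19.0
tcp_pos: [0.5109, 0.2348, 0.1632]
orientation: [[-0.985, 0.174, 0.006], [0.174, 0.985, 0.002], [-0.005, 0.003, -1.0]]
contact_force: [1.0, -0.3, -0.0]
gripper_width: 0.303
grip_force: 0.0
```

Run:
```python
from h import *
go(527.5,354.8,130,-24.2)
p,d=cams.capture("scene"); cv2.imwrite("pics/s3.png",cv2.resize(p[230:340,385:525,::-1],None,fx=5,fy=5,interpolation=2))
print(bent("scene",p,d,(.42,.6,.19,.275),.031,.0415))
arms("scene",p,d,[510,236.4],-8.6,33.5,41)
```

```text
{'tcp': array([510.9, 234.8, 163.2]), 'yaw': np.float64(170.0), 'q': array([ 0.43,  0.39,  0.04,  1.21, -0.  ,  0.61]), 'spin': np.float64(-2.894), 'shift_after_spin': array([ -34. , -116.3,   33.2]), 'shift': array([  4.7, 121. ,  33.5])}
(array([512.3, 238.9], dtype=float32), np.float32(-8.0), np.float32(30.1), np.float64(36.3), 330)
scene arm 1 102 ang -14.3 y@x=50: -9.9  y@0 2.8 xend 20.1 72.9 z 36.9
scene arm -1 91 ang 16.3 y@x=-50: -11.1  y@0 3.5 xend -72.9 -20.4 z 36.7
```

View pics/s3.png

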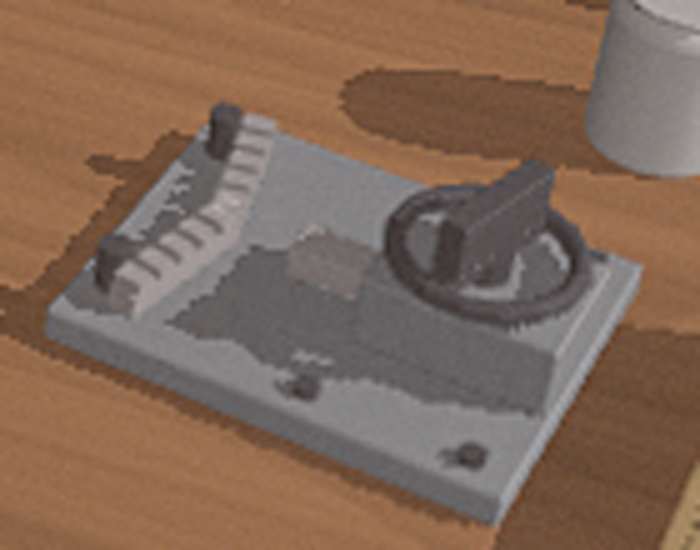

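The crop shows the bent bar with both arms against the two posts at (225,130) and (112,262), and its apex facing the nose at (330,262). Now the wheel: the grip is at about −24°, and I need the wrist wound back first.

Emit:
jog_arm --claw '[0, 0, 0, 0, 0]' --pt "1 20 0" --pt "1 35 0" --pt "1 35 0" --pt "1 23 0" --pt "1 8 0" --spin '[0, 0, 0, 0, 0]'

```text
clock: 19.55
tcp_pos: [0.5252, 0.3562, 0.1582]
orientation: [[-0.985, 0.172, 0.0], [0.172, 0.985, 0.0], [-0.0, 0.0, -1.0]]
contact_force: [-0.2, -1.2, -0.3]
gripper_width: 0.502
grip_force: 0.0
```

Emit:
jog_arm --claw '[0, 0, 0, 0, 0]' --pt "0 0 0" --pt "0 0 0" --pt "0 0 0" --pt "0 0 0" --pt "0 0 0" --spin '[-0.145, -0.145, -0.145, -0.145, -0.145]'

```text
clock: 20.05
tcp_pos: [0.5251, 0.353, 0.1584]
orientation: [[-0.85, -0.527, -0.001], [-0.527, 0.85, -0.001], [0.001, -0.001, -1.0]]
contact_force: [-0.0, -0.3, -0.8]
gripper_width: 0.497
grip_force: 0.0
```

Emit:
jog_arm --claw '[0, 0, 0, 0, 0]' --pt "0 0 0" --pt "0 0 0" --pt "0 0 0" --pt "0 0 0" --pt "0 0 0" --spin '[-0.145, -0.145, -0.145, -0.145, -0.145]'

```text
clock: 20.55
tcp_pos: [0.5251, 0.353, 0.1584]
orientation: [[-0.287, -0.958, -0.001], [-0.958, 0.287, -0.001], [0.001, 0.0, -1.0]]
contact_force: [0.6, 0.6, -0.0]
gripper_width: 0.5
grip_force: 0.0
```

Emit:
jog_arm --claw '[0, 0, 0, 0, 0]' --pt "0 0 0" --pt "0 0 0" --pt "0 0 0" --pt "0 0 0" --pt "0 0 0" --spin '[-0.145, -0.145, -0.145, -0.145, -0.145]'

```text
clock: 21.05
tcp_pos: [0.5251, 0.353, 0.1585]
orientation: [[0.421, -0.907, -0.001], [-0.907, -0.421, -0.001], [0.001, 0.001, -1.0]]
contact_force: [0.2, -0.3, -0.2]
gripper_width: 0.497
grip_force: 0.0
```

Emit:
jog_arm --claw '[0, 0, 0, 0, 0]' --pt "0 0 0" --pt "0 0 0" --pt "0 0 0" --pt "0 0 0" --pt "0 0 0" --spin '[-0.145, -0.145, -0.145, -0.145, -0.14]'

```text
clock: 21.55
tcp_pos: [0.5251, 0.353, 0.1585]
orientation: [[0.914, -0.405, -0.0], [-0.405, -0.914, -0.001], [-0.0, 0.001, -1.0]]
contact_force: [0.2, 0.2, -0.0]
gripper_width: 0.499
grip_force: 0.0
```

Run:
```python
from h import *
go(527.5,354.8,76,-24.2)
```

```text
{'tcp': array([525.1, 353. , 158.5]), 'yaw': np.float64(-23.9), 'q': array([ 0.59,  0.54,  0.26,  1.29, -0.  , -2.13]), 'spin': np.float64(0.006), 'shift_after_spin': array([ 1.4, -2.6, 82.5]), 'shift': array([ 1.4, -2.7, 82.5])}
```

Emit:
jog_arm --claw '[0, 0, 0, 0, 0]' --pt "1 -2 20" --pt "0 -1 28" --pt "0 0 20" --pt "0 0 10" --pt "0 0 4" --spin '[0, 0, 0, 0, 0]'

```text
clock: 22.05
tcp_pos: [0.5268, 0.3554, 0.0752]
orientation: [[0.912, -0.41, -0.002], [-0.41, -0.912, -0.002], [-0.001, 0.002, -1.0]]
contact_force: [-0.2, -0.3, 0.5]
gripper_width: 0.501
grip_force: 0.0
```

Emit:
jog_arm --claw '[0, 0, -1, -1, -1]' --pt "0 0 0" --pt "0 0 0" --pt "0 0 0" --pt "0 0 0" --pt "0 0 0" --spin '[0, 0, 0, 0, 0]'

```text
clock: 22.55
tcp_pos: [0.5269, 0.3544, 0.0776]
orientation: [[0.912, -0.41, -0.001], [-0.41, -0.912, -0.004], [0.001, 0.004, -1.0]]
contact_force: [-3.2, -7.8, 6.3]
gripper_width: 0.147
grip_force: 61.8
```

Emit:
jog_arm --claw '[-1, -1, -1, -1, -1]' --pt "0 0 0" --pt "0 0 0" --pt "0 0 0" --pt "0 0 0" --pt "0 0 0" --spin '[0, 0, 0, 0, 0]'

```text
clock: 23.05
tcp_pos: [0.5269, 0.3544, 0.0777]
orientation: [[0.912, -0.41, -0.001], [-0.41, -0.912, -0.004], [0.001, 0.004, -1.0]]
contact_force: [-2.5, -6.5, 7.2]
gripper_width: 0.148
grip_force: 61.7
```

Run:
```python
from h import *
s=state();print(s["contact_force"],s["torque"])
go(527.5,354.8,76,-24.2)
```

```text
[-2.53670142 -6.47014455  7.2333668 ] [-1.46748445  0.62956628  0.04345885]
{'tcp': array([526.9, 354.4,  77.7]), 'yaw': np.float64(-24.2), 'q': array([ 0.59,  0.6 ,  0.15,  1.12, -0.  , -2.13]), 'spin': np.float64(0.0), 'shift_after_spin': array([ 0.4, -0.6,  1.7]), 'shift': array([ 0.4, -0.7,  1.7])}
```

Emit:
jog_arm --claw '[-1, -1, -1, -1, -1]' --pt "0 1 0" --pt "0 0 0" --pt "0 0 0" --pt "0 0 0" --pt "0 0 0" --spin '[0, 0, 0.05, 0.05, 0.05]'

```text
clock: 23.55
tcp_pos: [0.5268, 0.3543, 0.0776]
orientation: [[0.84, -0.543, 0.0], [-0.543, -0.84, -0.003], [0.002, 0.002, -1.0]]
contact_force: [-2.7, -5.3, 7.1]
gripper_width: 0.15
grip_force: 61.6
```

Run:
```python
from h import *
s=state();print(s["contact_force"],s["torque"])
go(526.9,354.4,76,-24.2)
```

```text
[-2.72814173 -5.25696575  7.12046867] [-1.12326226  0.5748469   0.11524438]
{'tcp': array([526.8, 354.3,  77.6]), 'yaw': np.float64(-32.9), 'q': array([ 0.59,  0.6 ,  0.15,  1.12, -0.  , -1.97]), 'spin': np.float64(-0.151), 'shift_after_spin': array([ 0. , -0.2,  1.6]), 'shift': array([ 0. , -0.2,  1.6])}
```

Emit:
jog_arm --claw '[-1, -1, -1, -1, -1]' --pt "0 0.5 0" --pt "0 0 0" --pt "0 0 0" --pt "0 0 0" --pt "0 0 0" --spin '[0.1, 0.1, 0.1, 0.1, 0.1]'

```text
clock: 24.05
tcp_pos: [0.5266, 0.3541, 0.0777]
orientation: [[0.475, -0.88, 0.0], [-0.88, -0.475, -0.002], [0.002, 0.001, -1.0]]
contact_force: [-1.4, -5.0, 6.6]
gripper_width: 0.15
grip_force: 61.6
```

Emit:
jog_arm --claw '[-1, -1, -1, -1, -1]' --pt "0 0 0" --pt "0 0 0" --pt "0 0 0" --pt "0 0 0" --pt "0 0 0" --spin '[0.1, 0.1, 0.1, 0.1, 0.1]'

```text
clock: 24.55
tcp_pos: [0.5263, 0.354, 0.0777]
orientation: [[-0.005, -1.0, -0.0], [-1.0, 0.005, -0.002], [0.002, 0.0, -1.0]]
contact_force: [-3.2, -5.5, 7.4]
gripper_width: 0.152
grip_force: 61.7
```

Emit:
jog_arm --claw '[-1, -1, -1, -1, -1]' --pt "0 0 0" --pt "0 0 0" --pt "0 0 0" --pt "0 0 0" --pt "0 0 0" --spin '[0.1, 0.1, 0.1, 0.1, 0.1]'

```text
clock: 25.05
tcp_pos: [0.5259, 0.3541, 0.0776]
orientation: [[-0.484, -0.875, -0.001], [-0.875, 0.484, -0.002], [0.002, 0.0, -1.0]]
contact_force: [-3.8, -4.9, 7.1]
gripper_width: 0.149
grip_force: 61.7
```

Emit:
jog_arm --claw '[-1, -1, -1, -1, -1]' --pt "0 0 0" --pt "0 0 0" --pt "0 0 0" --pt "0 0 0" --pt "0 0 0" --spin '[0.1, 0.1, 0.1, 0.1, 0.1]'

```text
clock: 25.55
tcp_pos: [0.5257, 0.3543, 0.0777]
orientation: [[-0.844, -0.536, -0.001], [-0.536, 0.844, -0.001], [0.002, -0.0, -1.0]]
contact_force: [-4.7, -4.6, 7.1]
gripper_width: 0.149
grip_force: 61.7
```

Run:
```python
from h import *
s=state();print(s["contact_force"],s["torque"])
go(526.9,354.4,76,-161.6)
p,d=cams.capture("scene"); cv2.imwrite("pics/s4.png",cv2.resize(p[230:340,385:525,::-1],None,fx=5,fy=5,interpolation=2))
```

```text
[-4.72488777 -4.5516548   7.09524509] [-0.77679137  0.99971876  0.13042707]
{'tcp': array([525.7, 354.3,  77.7]), 'yaw': np.float64(-147.6), 'q': array([ 0.59,  0.6 ,  0.15,  1.12, -0.  ,  0.03]), 'spin': np.float64(0.245), 'shift_after_spin': array([-1.1, -0.3,  1.7]), 'shift': array([-1. , -0.6,  1.7])}
```

View pics/s4.png

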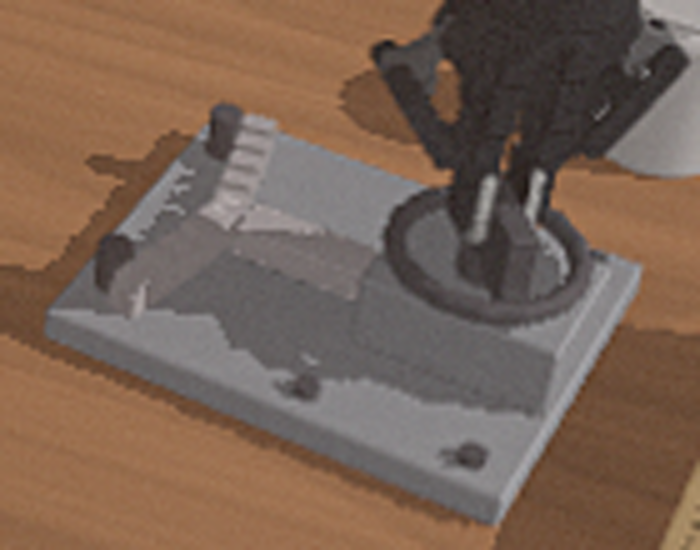

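The crop shows the nose at about (240,230), a few millimetres from the apex, with the bar still on both posts. I'll finish in small turns and watch the moment.

Emit:
jog_arm --claw '[-1, -1, -1, -1, -1]' --pt "0 0 0" --pt "0 0 0" --pt "0 0 0" --pt "0 0 0" --pt "0 0 0" --spin '[0.06, 0.06, 0.05, 0.03, 0]'

```text
clock: 26.1
tcp_pos: [0.5256, 0.3544, 0.0776]
orientation: [[-0.932, -0.361, -0.002], [-0.361, 0.932, -0.001], [0.002, -0.001, -1.0]]
contact_force: [-4.7, -4.3, 7.4]
gripper_width: 0.148
grip_force: 61.7
```

Run:
```python
from h import *
s=state();print(s["torque"],s["tau"][5])
go(526.9,354.4,76,-161.6)
```

```text
[-0.75431691  1.03817338 -0.06986736] 0.04983632708899677
{'tcp': array([525.6, 354.4,  77.6]), 'yaw': np.float64(-158.8), 'q': array([ 0.59,  0.6 ,  0.15,  1.12, -0.  ,  0.22]), 'spin': np.float64(0.048), 'shift_after_spin': array([-1.2, -0.4,  1.6]), 'shift': array([-1.2, -0.5,  1.6])}
```

Emit:
jog_arm --claw '[-1, -1, -1, -1, -1]' --pt "0 0 0" --pt "0 0 0" --pt "0 0 0" --pt "0 0 0" --pt "0 0 0" --spin '[0.01, 0.01, 0.01, 0, 0]'

```text
clock: 26.6
tcp_pos: [0.5257, 0.3545, 0.0777]
orientation: [[-0.943, -0.334, -0.002], [-0.334, 0.943, -0.001], [0.002, -0.001, -1.0]]
contact_force: [-4.9, -4.0, 7.8]
gripper_width: 0.15
grip_force: 61.7
```

Run:
```python
from h import *
s=state();print(s["torque"],s["tau"][5])
go(526.9,354.4,76,-161.6)
```

```text
[-0.74326633  0.95106422  0.05764167] 0.0375094567425549
{'tcp': array([525.7, 354.5,  77.7]), 'yaw': np.float64(-160.5), 'q': array([ 0.59,  0.6 ,  0.15,  1.12, -0.  ,  0.25]), 'spin': np.float64(0.019), 'shift_after_spin': array([-1.1, -0.4,  1.7]), 'shift': array([-1.1, -0.5,  1.7])}
```

Emit:
jog_arm --claw '[-1, -1, -1, -1, -1]' --pt "0 0 0" --pt "0 0 0" --pt "0 0 0" --pt "0 0 0" --pt "0 0 0" --spin '[0.01, 0.01, 0, 0, 0]'

```text
clock: 27.1
tcp_pos: [0.5256, 0.3545, 0.0777]
orientation: [[-0.949, -0.315, -0.002], [-0.315, 0.949, -0.001], [0.002, -0.001, -1.0]]
contact_force: [-4.8, -4.2, 7.0]
gripper_width: 0.153
grip_force: 61.7
```

Run:
```python
from h import *
s=state();print(s["torque"],s["tau"][5])
go(526.9,354.4,76,-161.6)
```

```text
[-0.73457699  0.94726871  0.042111  ] 0.05245081731118262
{'tcp': array([525.6, 354.5,  77.7]), 'yaw': np.float64(-161.7), 'q': array([ 0.59,  0.6 ,  0.15,  1.12, -0.  ,  0.27]), 'spin': np.float64(-0.001), 'shift_after_spin': array([-1.2, -0.5,  1.7]), 'shift': array([-1.2, -0.5,  1.7])}
```

Emit:
jog_arm --claw '[-1, -1, -1, -1, -1]' --pt "0 0 0" --pt "0 0 0" --pt "0 0 0" --pt "0 0 0" --pt "0 0 0" --spin '[0.01, 0.01, 0, 0, 0]'

```text
clock: 27.6
tcp_pos: [0.5256, 0.3545, 0.0777]
orientation: [[-0.955, -0.296, -0.002], [-0.296, 0.955, -0.001], [0.002, -0.001, -1.0]]
contact_force: [-4.7, -3.9, 7.0]
gripper_width: 0.147
grip_force: 61.7
```

Run:
```python
from h import *
s=state();print(s["torque"],s["tau"][5])
go(526.9,354.4,76,-161.6)
```

```text
[-0.67986698  0.99453281  0.11372143] 0.13506081886589527
{'tcp': array([525.6, 354.5,  77.7]), 'yaw': np.float64(-162.8), 'q': array([ 0.59,  0.6 ,  0.15,  1.12, -0.  ,  0.29]), 'spin': np.float64(-0.021), 'shift_after_spin': array([-1.2, -0.5,  1.7]), 'shift': array([-1.2, -0.4,  1.7])}
```

Emit:
jog_arm --claw '[-1, -1, -1, -1, -1]' --pt "0 0 0" --pt "0 0 0" --pt "0 0 0" --pt "0 0 0" --pt "0 0 0" --spin '[0.01, 0.01, 0, 0, 0]'

```text
clock: 28.1
tcp_pos: [0.5256, 0.3545, 0.0777]
orientation: [[-0.961, -0.277, -0.002], [-0.277, 0.961, -0.001], [0.002, -0.001, -1.0]]
contact_force: [-4.5, -4.4, 6.8]
gripper_width: 0.147
grip_force: 61.7
```

Run:
```python
from h import *
s=state();print(s["torque"],s["tau"][5])
go(526.9,354.4,76,-161.6)
```

```text
[-0.79217972  0.98965084  0.32347774] 0.2695275563746691
{'tcp': array([525.6, 354.5,  77.7]), 'yaw': np.float64(-163.9), 'q': array([ 0.59,  0.6 ,  0.15,  1.12, -0.  ,  0.31]), 'spin': np.float64(-0.04), 'shift_after_spin': array([-1.2, -0.5,  1.7]), 'shift': array([-1.2, -0.4,  1.7])}
```

Emit:
jog_arm --claw '[-1, -1, -1, -1, -1]' --pt "0 0 0" --pt "0 0 0" --pt "0 0 0" --pt "0 0 0" --pt "0 0 0" --spin '[0.01, 0.01, 0, 0, 0]'

```text
clock: 28.6
tcp_pos: [0.5256, 0.3545, 0.0777]
orientation: [[-0.966, -0.258, -0.001], [-0.258, 0.966, -0.001], [0.002, -0.001, -1.0]]
contact_force: [-4.9, -4.4, 7.3]
gripper_width: 0.145
grip_force: 61.8
```

Run:
```python
from h import *
s=state();print(s["torque"],s["tau"][5])
go(526.9,354.4,76,-161.6)
```

```text
[-0.76963013  1.03883376  0.4571567 ] 0.436434019356966
{'tcp': array([525.6, 354.5,  77.7]), 'yaw': np.float64(-165.0), 'q': array([ 0.59,  0.6 ,  0.15,  1.12, -0.  ,  0.33]), 'spin': np.float64(-0.06), 'shift_after_spin': array([-1.2, -0.5,  1.7]), 'shift': array([-1.2, -0.4,  1.7])}
```

The moment rises linearly from about −162°, which is wheel ≈ 2.68, so the nose has met the bar. I'll ease most of the wrist twist, release and rise.

Emit:
jog_arm --claw '[-1, -1, -0.5, -0.3, -0.3]' --pt "0 0 0" --pt "0 0 0" --pt "0 0 0" --pt "0 0 0" --pt "0 0 0" --spin '[-0.01, -0.01, 0, 0, 0]'

```text
clock: 29.1
tcp_pos: [0.5272, 0.3557, 0.0765]
orientation: [[-0.961, -0.277, 0.001], [-0.277, 0.961, 0.001], [-0.001, 0.0, -1.0]]
contact_force: [0.0, 0.2, 0.2]
gripper_width: 0.351
grip_force: 0.0
```

Emit:
jog_arm --claw '[-0.3, -0.3, -0.3, -0.3, -0.3]' --pt "0 0 -5" --pt "0 0 -20" --pt "0 0 -40" --pt "0 0 -40" --pt "0 0 -30" --spin '[0, 0, 0, 0, 0]'

```text
clock: 29.6
tcp_pos: [0.5275, 0.3559, 0.2146]
orientation: [[-0.961, -0.277, 0.003], [-0.277, 0.961, 0.002], [-0.003, 0.001, -1.0]]
contact_force: [0.0, 0.0, -0.7]
gripper_width: 0.353
grip_force: 0.0
```

Run:
```python
from h import *
p,d=cams.capture("scene"); cv2.imwrite("pics/s5.png",p[:,:,::-1])
C=cloud("scene",d)*1000
s=(C[...,2]>90)&(C[...,2]<105)&(abs(C[...,0]-527)<45)&(abs(C[...,1]-355)<45)
print(cv2.minAreaRect(np.float32(C[s][:,:2])))
print(bent("scene",p,d,(.42,.6,.19,.24),.031,.0415))
arms("scene",p,d,[510,236.4],-8.6,33.5,41)
c=cv2.resize(p[170:330,175:525,::-1],None,fx=2.2,fy=2.2,interpolation=2); cv2.imwrite("pics/s5c.png",c); print(state()["tcp_pos"])
```

```text
((529.158935546875, 354.5459899902344), (66.349365234375, 14.451396942138672), 17.677528381347656)
(array([520.6, 236. ], dtype=float32), np.float32(-10.2), np.float32(28.2), np.float64(36.5), 289)
scene arm 1 107 ang -15.7 y@x=50: -10.1  y@0 3.9 xend 21.5 72.2 z 36.9
scene arm -1 83 ang 15.9 y@x=-50: -11.1  y@0 3.2 xend -73.7 -20.3 z 36.7
[0.52930847 0.35714907 0.22025258]
```

View pics/s5c.png

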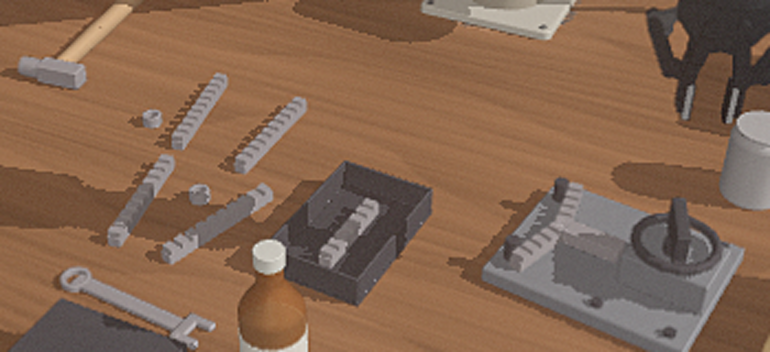

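The crop shows the short bar in the tray at (350,232) and the bent bar on the posts at (545,228), with the nose against its apex. The sound bars and collars are undisturbed and the gripper is clear. The grip now lies at 17.7°, which puts the wheel at about 2.68 rad.

Emit:
jog_arm --claw '[-0.3, -0.3, -0.3, -0.3, -0.3]' --pt "0 0 0" --pt "0 0 0" --pt "0 0 0" --pt "0 0 0" --pt "0 0 0" --spin '[0, 0, 0, 0, 0]'

```text
clock: 30.15
tcp_pos: [0.5263, 0.3551, 0.2101]
orientation: [[-0.961, -0.277, -0.002], [-0.277, 0.961, -0.001], [0.002, -0.001, -1.0]]
contact_force: [-0.1, -0.5, 0.3]
gripper_width: 0.352
grip_force: 0.0
```

```bash
python3 -c "
from plant import order
print(order.hand_in())"
```

```text
the job is handed in; nothing more can be done
None
```

I handed the job in at about 30 s: the short bar is in the scrap tray, the bent bar sits on the vice's two posts with its outer corner toward the nose, and the handwheel is wound clockwise to about 2.68 rad, where the nose met the bar; no verdict came back.

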